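# Sort out the mixed-up gearbox kit, tall shaft last

### The arm

A 6-joint arm with a two-finger parallel gripper is mounted at the origin on the work surface. World frame = base frame: x ahead of the robot, y to its left, z up, the work surface at z = 0. Lengths are in mm, angles in degrees, forces in N, time in s.
With the tool pointing down it reaches from about 350 to 850 mm from the base axis. Payload 8.1 kg.
Tool frame: the origin (TCP) lies at the very end of the fingers, on their centre line; the grasp point (between the pads) lies 19 mm behind it; z points along the fingers, y is the direction in which the jaws open and shut (so a half turn about z gives the same grasp; the last joint's range is limited). The gripper opens to 85 mm and grips with 20 to 120 N. Pads are 22 mm wide; open, the fingers measure 114 mm over their backs; the gripper's body (76 mm by 85 mm) begins 54 mm behind the grasp point. The pads swing forward as they close: fully open they stand 13 mm farther back than shut.
Start: joints at [-79.664, 7.471, 85.268, -0, 87.261, -4.893], TCP at [157.629, -578.929, 231.292] pointing down, gripper open.
Joint ranges: [-169.43, 169.43], [-51.17, 129.36], [1.28, 143.12], [-76.62, 256.62], [0, 156.53], [-152.29, 152.29]. Speed limits (degrees/s): [136.94, 136.94, 159.86, 180, 180, 180].

### API

Orientations are given as [roll, pitch, yaw] about the fixed x, y, z axes, in that order (R = Rz(yaw) Ry(pitch) Rx(roll)).
In Python, from bench import sensors, viewer, job gives the robot as it stands.
- The arm moves only by the shell command python3 -m pendant 'ROWS' [FORCE]. ROWS is JSON, one flat list of numbers, 5 for each row, row after row: the shift along the world's x, y, z in mm, then the turn about the world's z in rad, then the finger opening in mm, from 0 to 85.4. In form: [x, y, z, twist, hand, x, y, z, twist, hand, ...]. A call has 1 to 12 rows; each row shifts and turns the pose as measured when the row begins; what a row does not reach is not made up. A row lasts 1/12 s, in which the tool goes at most 41.7 mm and 7.16 degrees, less where a joint would pass 70% of its speed; a pose out of reach is approached as far as the arm can. A call with a gripper value outside its range is refused whole. The fingers move at their own pace and stop on an object; FORCE is the grip in N (left out, the last holds). Time passes only in rows, so rows that do not move let the fingers close. It gives the time, the measured TCP pose, the force and the opening at its end, in the units of the state.
- sensors.sense(): the state, without advancing time (a new reading comes with each control period).
- viewer.snapshot(name): name is "side" or "top"; returns a dict with "frame" (384x512x3 uint8, blue, green, red), "z_map" (384x512 float32, mm along the optical axis (not along the pixel's ray), 0 where there is no reading), "fx", "fy", "cx", "cy" (pixels), "view" (4x4, takes a point from world to camera coordinates). Camera axes: x right, y down, z forward; pixel columns grow to the right and rows downward; lengths in mm; the calibration is good to about 2 mm. A picture is of the moment at which its call begins.
- job.hand_in(): hands the job in, once; it reports no verdict.
The state is a dict: "time": time; "joint_pos": joint angles; "qd": joint speeds; "joint_efforts": joint torques, N m; "tool_pos": TCP position; "tcp_rot": TCP orientation; "ft_force": force on the tool from outside, world axes, zero at the start; "wrist_torque": the same for the moment, N m; "finger_gap": finger opening in mm.
Only numpy, scipy, OpenCV 4.12 (cv2) and the standard library are available. Lean on these libraries where they do the work, as an engineer would, in place of code of your own. Each camera call takes 0.05 s, during which the arm holds its last target.

### The job

Three parts of the gearbox kit are lying on each other's plywood plates: get the square housing onto the square plate, the round cover onto the round plate and the long block onto the oblong plate, each centred and squared up with its plate, parking one of them on the empty rubber mat on the way. Only when all three are right, stand the tall shaft upright in its ring-shaped stand. Keep every part upright as you work, and do not move the oil can.

Things in the scene. Friction and masses are not known exactly. Their poses are not given: they have to be found in the camera images.
- housing_mid (a point): Square steel bearing housing, 50 x 50 mm, 44 mm high, with a dark round bore (33 mm) and four small dark screws on its top; about 0.35 kg, loose. At the start it lies on a wrong plate. The point is its centre, half-way up, 22 mm above its flat underside; z up, standing upright. x and y are square to its sides.
- cover_mid (a point): Round steel end cover, a plain cylinder of 54 mm diameter, 44 mm high, with a ring of six small dark screws on top; about 0.35 kg, loose. At the start it lies on a wrong plate. The point is its centre, half-way up, 22 mm above its flat underside; z up, standing upright. 
- block_mid (a point): Long steel block, 84 mm long (x) by 32 mm wide (y), 44 mm high, with two dark holes in its top; about 0.4 kg, loose. At the start it lies on a wrong plate. The point is its centre, half-way up, 22 mm above its flat underside; z up, standing upright. 
- shaft_mid (a point): Tall stepped steel shaft, 96 mm high, standing upright on the bench: a foot collar of 44 mm diameter for the lowest 14 mm, then a stem of 26 mm diameter up to 80 mm, then a tip of 18 mm diameter; best gripped by the stem a little above half-way, 55 to 70 mm above its underside, so that its top stays clear of the palm; about 0.45 kg, loose. The point is on its axis, half-way up, 48 mm above its underside; z up.
- plate_square_top (a point): Square plywood plate, 84 x 84 mm, 6 mm thick, flat with no rim: the place of the housing. x and y are square to its edges. The point is the centre of its upper face; z up. Fixed. 
- plate_round_top (a point): Round plywood plate, 92 mm diameter, 6 mm thick, flat with no rim: the place of the cover. The point is the centre of its upper face; z up. Fixed. 
- plate_oblong_top (a point): Oblong plywood plate, 116 mm long (x) by 56 mm wide (y), 6 mm thick, flat with no rim: the place of the block, which lies along it. The point is the centre of its upper face; z up. Fixed. 
- mat_top (a point): Empty square black rubber mat, 110 x 110 mm, 4 mm thick: the free spot for parking. The point is the centre of its upper face; z up. Fixed. 
- stand_floor (a point): Aluminium ring lying on the bench, 78 mm outside and 62 mm inside diameter, 12 mm high, open in the middle: the stand of the shaft, whose foot stands on the bench inside it. The point is its centre on the bench, at the level of the bench top; z up. Fixed.
- oilcan_mid (a point): Small green oil can, 56 mm diameter, narrowing to a brass spout, 104 mm high, loose: stays where it is. The point is on its axis, 50 mm above its underside.
Mind the look-alikes: they are no part of the job. What is shaped like the part that bears plate_oblong_top but green is not meant.

How it is judged (in metres and radians):
On the way, in this order (a step that is already met when the one before it is completed fails the run):
1. one of the three parts (housing, cover or block) has been set down and released on the rubber mat, its centre within 40 mm of the mat's (((horizontal distance between housing_mid and mat_top below 0.04 m and z of housing_mid in the frame of mat_top between 0.018 and 0.026 m and angle between housing_mid's own z axis and vertical below 0.12 rad and contact force between the fingers and housing below 0.3 N and linear speed of housing below 0.02 m/s) or (horizontal distance between cover_mid and mat_top below 0.04 m and z of cover_mid in the frame of mat_top between 0.018 and 0.026 m and angle between cover_mid's own z axis and vertical below 0.12 rad and contact force between the fingers and cover below 0.3 N and linear speed of cover below 0.02 m/s) or (horizontal distance between block_mid and mat_top below 0.04 m and z of block_mid in the frame of mat_top between 0.018 and 0.026 m and angle between block_mid's own z axis and vertical below 0.12 rad and contact force between the fingers and block below 0.3 N and linear speed of block below 0.02 m/s))), for 0.2 s.
2. housing, cover and block all stand released on their own plates, within 15 mm of the centre, housing and block squared up within 0.3 rad (horizontal distance between housing_mid and plate_square_top below 0.015 m and z of housing_mid in the frame of plate_square_top between 0.018 and 0.026 m and angle between each of housing_mid, cover_mid, block_mid's own z axis and vertical below 0.12 rad and contact force between the fingers and housing below 0.3 N and linear speed of each of housing, cover, block below 0.02 m/s and (angle between the x axis of housing_mid and the x axis of plate_square_top, either way round below 0.3 rad or angle between the x axis of housing_mid and the y axis of plate_square_top, either way round below 0.3 rad) and horizontal distance between cover_mid and plate_round_top below 0.015 m and z of cover_mid in the frame of plate_round_top between 0.018 and 0.026 m and contact force between the fingers and cover below 0.3 N and horizontal distance between block_mid and plate_oblong_top below 0.015 m and z of block_mid in the frame of plate_oblong_top between 0.018 and 0.026 m and contact force between the fingers and block below 0.3 N and angle between the x axis of block_mid and the x axis of plate_oblong_top, either way round below 0.3 rad), for 0.2 s.
3. after that, the shaft stands released and upright in its ring (horizontal distance between shaft_mid and stand_floor below 0.012 m and z of shaft_mid in the frame of stand_floor between 0.044 and 0.052 m and angle between shaft_mid's own z axis and vertical below 0.12 rad and contact force between the fingers and shaft below 0.3 N and linear speed of shaft below 0.02 m/s), for 0.2 s.
At the end, for the whole second after the job is handed in: Housing, cover and block each upright on the plate of their shape, within 15 mm of its centre, housing and block in line with its edges within 0.3 rad; the shaft upright on the bench inside its ring, within 12 mm of its centre; all released and at rest (all of step 2 and all of step 3); the robot touches nothing.
It fails at once if a part of the kit is tipped by more than 0.6 rad (angle between any of housing_mid, cover_mid, block_mid, shaft_mid's own z axis and vertical above 0.6 rad).
It fails at once if the oil can is moved by more than 25 mm or tipped over (distance of oilcan_mid from where it was at the start of the episode above 0.025 m or angle between oilcan_mid's own z axis and vertical above 0.5 rad).
It also fails if it takes over 118 s, if anything falls off the work surface, if the arm or the gripper's body presses on something with over 40 N, if the wrist force passes 120 N, or if a joint passes its speed limit or range.

## Working session

There is one attempt and no reset: what is moved stays moved. The work goes in short steps, Python scripts to look and compute and a shell command to move; the robot and the scene stay as the last step left them, time stands still between calls to the robot, and variables do not carry over. Pictures are saved under pics/ and viewed, and the job is handed in when it is done.

```bash
mkdir -p pics; ls; python3 - <<'E'
from bench import sensors, viewer
import cv2,json
s=sensors.sense();print(s)
for n in("top","side"):
    d=viewer.snapshot(n);cv2.imwrite(f"pics/{n}0.png",d["frame"]);print(n,d["fx"],d["fy"],d["cx"],d["cy"],d["view"].tolist() if hasattr(d["view"],'tolist') else d["view"])
    
E
```

```text
pics
{'time': 0.0, 'joint_pos': array([-7.96615783e+01,  7.51551608e+00,  8.53320564e+01,  9.03762425e-04,
        8.72610657e+01, -4.89342354e+00]), 'qd': array([-0.08026481, -0.02931114, -0.04236246,  0.02758114, -0.0345133 ,
       -0.07252214]), 'joint_efforts': array([-3.32102376e-03, -5.69415092e+01, -5.00554061e+01, -6.43006297e-04,
        1.48305466e-02,  4.67738435e-07]), 'tool_pos': array([ 157.55646729, -578.35532762,  230.21356521]), 'tcp_rot': array([-1.79891835e+02, -1.01664661e-02,  1.52317916e+01]), 'ft_force': array([-0.1294577 , -0.22013246,  0.02000536]), 'wrist_torque': array([-0.02727635,  0.00686478,  0.05090439]), 'finger_gap': 85.22971765123573}
top 482.6796591016319 482.6796591016319 258.2691254065516 193.09618547067774 [[0.026123406919272212, -0.9995491934283155, 0.014797889299983163, -13.857006239542763], [-0.9894019743750311, -0.027967613320088472, -0.14248349275606736, 446.3640820860297], [0.14283312190707165, -0.010918906629440558, -0.9896865548062667, 1101.4478981012503], [0.0, 0.0, 0.0, 1.0]]
side 378.15902695225594 378.15902695225594 252.77614208731256 196.47755353954605 [[-0.8811695737812876, -0.47250827342900886, -0.01661667184611883, 411.5375635941415], [-0.33168357917645536, 0.6428307779008923, -0.6904741807540885, 186.63294106842415], [0.33693647108438823, -0.6029133623701425, -0.7231661578978437, 677.772029525301], [0.0, 0.0, 0.0, 1.0]]
```

View pics/top0.png

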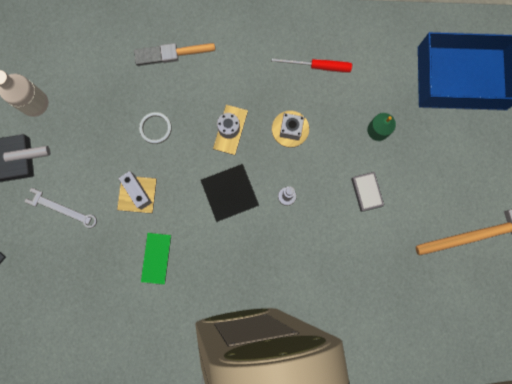

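View pics/side0.png

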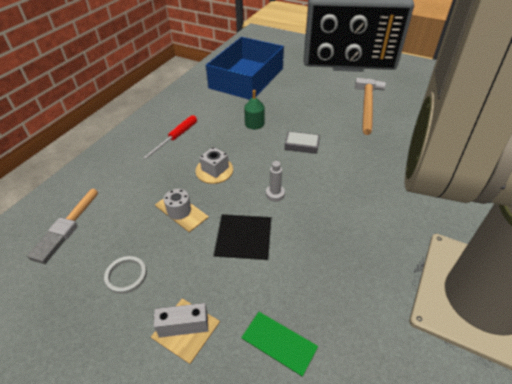

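The top view shows the housing on the round plate (291,127), the cover on the wooden oblong plate (230,128) and the block on the square plate (137,193). The mat is at (230,192), the shaft at (288,195), the ring at (155,128) and the oil can at (382,126).

There are two candidates for the oblong plate: the wooden one at (230,130) and the green one at (156,258). The task says green isn't meant, so it's the wooden one. I'll confirm that in a crop and measure.

```bash
cat > h.py <<'E'
import numpy as np,cv2
from bench import sensors, viewer
def snap(n):
    d=viewer.snapshot(n); return d
def cast(d,uv,z):
    uv=np.asarray(uv,float).reshape(-1,2);V=np.array(d["view"]);R,t=V[:3,:3],V[:3,3]
    r=np.c_[(uv[:,0]-d["cx"])/d["fx"],(uv[:,1]-d["cy"])/d["fy"],np.ones(len(uv))]@R
    o=-R.T@t; s=(z-o[2])/r[:,2]; return o+s[:,None]*r
def cloud(d):
    h,w=d["z_map"].shape;v,u=np.mgrid[:h,:w];Z=d["z_map"].astype(float)
    P=np.stack([(u-d["cx"])/d["fx"]*Z,(v-d["cy"])/d["fy"]*Z,Z],-1);V=np.array(d["view"])
    P=(P-V[:3,3])@V[:3,:3];P[Z==0]=np.nan;return P
def proj(d,p):
    V=np.array(d["view"]);c=V[:3,:3]@np.asarray(p,float)+V[:3,3];return np.array([d["fx"]*c[0]/c[2]+d["cx"],d["fy"]*c[1]/c[2]+d["cy"]])
def tops(d,lo,hi,amin=60):
    """blobs whose depth height is between lo,hi; rect in world xy"""
    P=cloud(d);m=((P[...,2]>lo)&(P[...,2]<hi)).astype(np.uint8)
    n,l,st,c=cv2.connectedComponentsWithStats(m);out=[]
    for i in range(1,n):
        if st[i,4]<amin: continue
        q=P[l==i]; cnt=max(cv2.findContours((l==i).astype(np.uint8),0,1)[0],key=cv2.contourArea)
        zt=np.nanmedian(q[:,2]);w=cast(d,cnt.reshape(-1,2),zt)[:,:2].astype(np.float32)
        out.append((c[i].round(0).tolist(),round(float(zt),1),np.round(cv2.minAreaRect(w)[0],1).tolist(),np.round(cv2.minAreaRect(w)[1],1).tolist(),round(cv2.minAreaRect(w)[2],1)))
    return out
def blobs(d,mask,z,amin=60):
    for cnt in cv2.findContours(mask.astype(np.uint8),0,1)[0]:
        if cv2.contourArea(cnt)<amin: continue
        w=cast(d,cnt.reshape(-1,2),z)[:,:2].astype(np.float32)
        r=cv2.minAreaRect(w);ce=cv2.minEnclosingCircle(w)
        yield np.mean(cnt.reshape(-1,2),0).round(0).tolist(),np.round(r[0],1).tolist(),np.round(r[1],1).tolist(),round(r[2],1),"circ",np.round(ce[0],1).tolist(),round(2*ce[1],1)
E
python3 - <<'E'
from h import *
for n in("top","side"):
    d=snap(n);f=d["frame"];hsv=cv2.cvtColor(f,cv2.COLOR_BGR2HSV);P=cloud(d);x=P[...,0];y=P[...,1]
    roi=(x>330)&(x<800)&(abs(y)<350)
    print(n,"bench z",np.nanmedian(P[...,2][roi]))
    print("tops");[print(t) for t in tops(d,43,58)if t[2][0]>330 and t[2][0]<800 ]
    print("shaft/can");[print(t) for t in tops(d,70,110,15) if t[2][0]<800]
    wood=cv2.inRange(hsv,(12,70,120),(30,255,255))
    print("wood");[print(t) for t in blobs(d,wood,6,150)]
    bl=cv2.inRange(hsv,(0,0,0),(180,255,25));print("black");[print(t) for t in blobs(d,bl,4,800)]
    wh=cv2.inRange(hsv,(0,0,195),(180,40,255));print("white");[print(t) for t in blobs(d,wh,12,100)]
d=snap("top")
cv2.imwrite("pics/crop1.png",cv2.resize(d["frame"][90:300,100:340],None,fx=3,fy=2.8,interpolation=2)[:600])
E
```

```text
top bench z 0.8119181816477771
tops
([450.0, 89.0], 50.6, [706.7, -459.8], [259.0, 128.6], 52.1)
([34.0, 103.0], 49.4, [647.4, 534.8], [33.4, 69.2], 60.2)
([228.0, 124.0], 50.0, [606.6, 74.1], [53.5, 51.9], 1.8)
([292.0, 125.0], 50.3, [608.2, -76.9], [49.7, 51.8], 80.8)
([377.0, 129.0], 54.1, [608.8, -279.3], [55.9, 30.5], 23.4)
([134.0, 189.0], 49.7, [444.3, 286.1], [85.2, 32.5], 35.0)
shaft/can
([459.0, 65.0], 78.6, [755.5, -491.5], [203.0, 165.2], 90.0)
([24.0, 96.0], 96.6, [651.1, 543.5], [71.9, 68.9], 57.1)
([386.0, 122.0], 76.8, [614.6, -291.5], [33.1, 34.2], 57.0)
([289.0, 192.0], 87.1, [441.9, -69.8], [24.9, 22.4], 1.1)
wood
([224.0, 374.0], [30.2, 61.5], [67.5, 39.0], 87.5, 'circ', [34.4, 60.7], 73.0)
([326.0, 365.0], [49.6, -172.1], [79.3, 72.2], 18.5, 'circ', [53.7, -170.0], 98.6)
([464.0, 238.0], [355.9, -497.3], [26.2, 238.8], 15.3, 'circ', [363.3, -495.2], 238.8)
([138.0, 197.0], [440.5, 289.4], [84.7, 84.7], 86.4, 'circ', [441.2, 290.2], 115.7)
([290.0, 128.0], [612.8, -75.7], [88.6, 88.5], 1.3, 'circ', [612.8, -75.6], 93.0)
([232.0, 129.0], [606.5, 71.1], [56.7, 117.2
[... 975 characters left out ...]
3.6)
wood
([188.0, 338.0], [440.0, 293.7], [84.9, 85.7], 86.8, 'circ', [439.2, 294.2], 116.0)
([191.0, 218.0], [576.1, 83.4], [58.2, 58.6], 76.6, 'circ', [576.4, 82.7], 77.3)
([82.0, 204.0], [816.0, 161.0], [24.4, 98.0], 9.0, 'circ', [815.1, 160.6], 98.7)
([214.0, 174.0], [607.3, -61.6], [90.7, 75.6], 32.9, 'circ', [611.1, -69.5], 94.9)
([368.0, 110.0], [359.5, -502.9], [26.8, 264.9], 16.0, 'circ', [356.8, -503.7], 265.3)
([425.0, 28.0], [336.2, -1183.7], [154.8, 600.0], 2.3, 'circ', [307.1, -1186.0], 605.5)
([278.0, 17.0], [878.9, -1013.5], [264.3, 315.1], 12.3, 'circ', [868.7, -997.9], 372.3)
black
([356.0, 35.0], [518.5, -994.8], [397.2, 538.1], 19.9, 'circ', [516.6, -992.3], 656.9)
white
```

View pics/crop1.png

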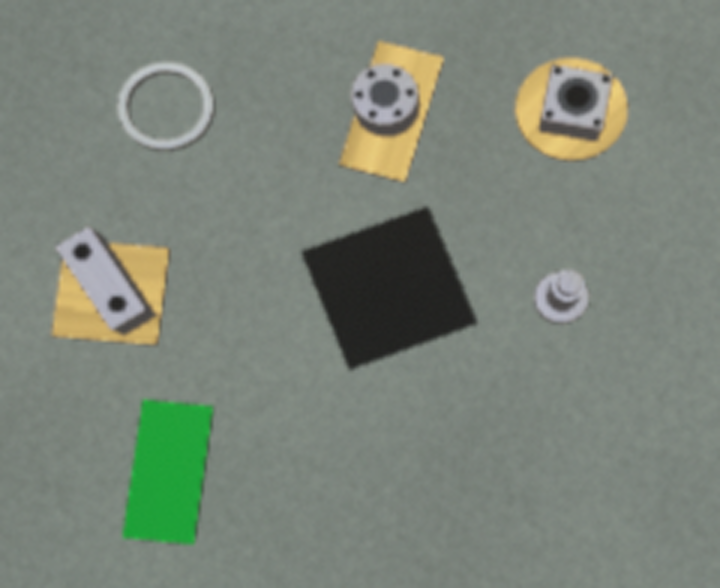

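The crop confirms the wooden oblong plate under the cover at crop (392,110); the green rectangle at (168,472) is the decoy. The two views disagree by 5–8 mm in y, so I'll bring the gripper into view to check which camera to trust.

```bash
python3 -m pendant '[26,30,0,-0.035,85, 26,30,0,-0.035,85, 26,30,0,-0.035,85, 26,30,0,-0.035,85, 26,30,0,-0.035,85, 26,30,0,-0.035,85, 26,30,0,-0.035,85, 26,30,0,-0.035,85, 26,30,0,-0.035,85, 26,30,0,-0.035,85, 26,30,0,-0.035,85, 26,30,0,-0.035,85]' 45
```

```text
time: 1.25
tool_pos: [472.6, -205.5, 228.7]
tcp_rot: [-179.9, 0.0, -10.7]
ft_force: [0.7, -1.2, 0.2]
finger_gap: 84.8
```

```bash
python3 -m pendant '[14,14,-35,0.02,85, 14,14,-35,0,85, 5,0,-35,0,85, 0,0,-30,0,85, 0,0,0,0,85, 0,0,0,0,85]'; python3 - <<'E'
from h import *
s=sensors.sense();p=s["tool_pos"];print(p,s["tcp_rot"])
a=np.radians(s["tcp_rot"][2]);j=np.array([-np.sin(a),np.cos(a),0])
for n in("top","side"):
    d=snap(n);f=cv2.resize(d["frame"],None,fx=4,fy=4,interpolation=2);c=proj(d,p)
    for k in(-1,0,1):
        u=proj(d,p+k*49*j);print(n,u);
        cv2.drawMarker(f,tuple(int(v*4+2) for v in u),(0,0,255),0,16,1)
    x,y=(c*4).astype(int);cv2.imwrite(f"pics/g_{n}.png",f[max(0,y-300):y+300,max(0,x-400):x+400])
E
```

```text
time: 1.75
tool_pos: [513.5, -167.0, 93.1]
tcp_rot: [-180.0, -0.5, -9.0]
ft_force: [-0.5, -0.9, 1.0]
finger_gap: 84.8
[ 513.52537671 -167.00341619   93.09419561] [-179.95330462   -0.52987862   -9.01843951]
top [354.47202272 165.77206456]
top [332.9814204  161.80164755]
top [311.51334423 157.83539229]
side [280.19410032 120.1232066 ]
side [268.34374997 130.04290562]
side [255.75854547 140.57773682]
```

View pics/g_top.png

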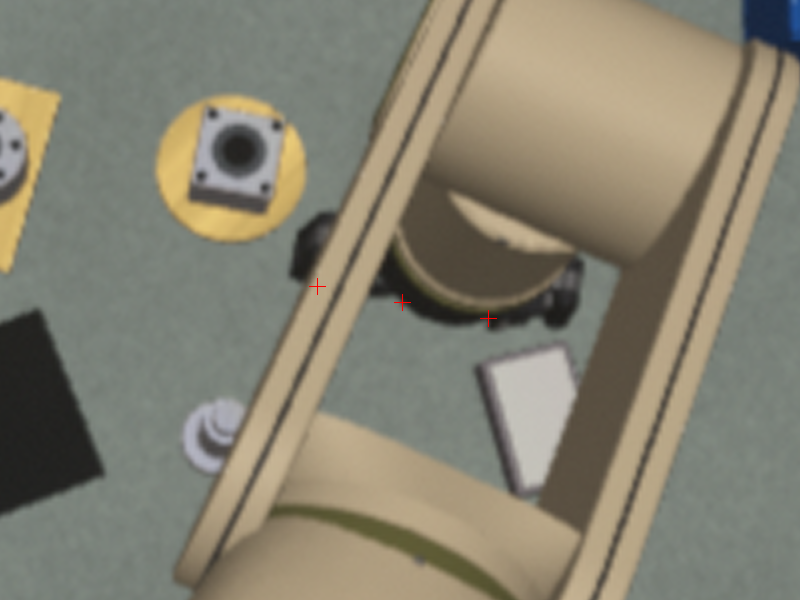

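View pics/g_side.png

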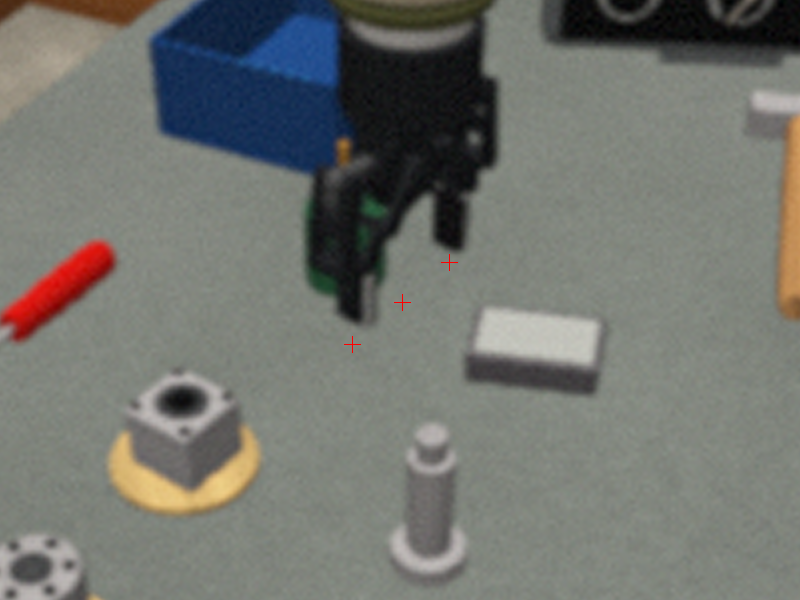

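In the side view the open finger tips are centred at about crop (403,284). The projected TCP is (402,302), or about 287 once the 13 mm open-finger setback is allowed for, so the side camera agrees. I'll grasp the housing: the jaws centre it in y, which shows which camera is off.

```bash
python3 -m pendant '[24,24,0,0,85, 24,24,0,0,85, 24,24,0,0,85, 20,20,0,0,85, 0,0,0,0,85]'
```

```text
time: 2.27
tool_pos: [614.6, -78.6, 109.0]
tcp_rot: [179.9, -1.7, -9.6]
ft_force: [0.5, 1.0, -0.7]
finger_gap: 85.0
```

```bash
python3 -m pendant '[-6,6,-20,0,85, 0,0,-15,0,85, 0,0,0,0,85]'
```

```text
time: 2.52
tool_pos: [615.3, -74.0, 82.9]
tcp_rot: [179.8, -2.5, -9.6]
ft_force: [-1.2, -0.4, -0.4]
finger_gap: 84.8
```

```bash
python3 -m pendant '[-6,0,0,0,85, 0,0,0,0,85, 0,0,0,0,85,0,0,0,0,85]'; python3 -c "
from bench import sensors;s=sensors.sense();print(s['joint_pos'],s['qd'],s['tool_pos'],s['tcp_rot'])"
```

```text
time: 2.85
tool_pos: [609.4, -77.4, 86.8]
tcp_rot: [179.8, -2.7, -9.8]
ft_force: [0.9, 0.9, -0.3]
finger_gap: 85.1
[-11.94695185  13.47539957  94.0991995   -0.13078559  69.71751897
  87.88696245] [-0.69223812 -0.91426444 -0.23655096  0.04822708  0.30003137 -0.0454025 ] [609.3915421  -77.4053864   86.82446761] [179.77534993  -2.70138771  -9.78618017]
```

```bash
python3 -m pendant '[0,4,-18,0,85, 0,1,-18,0,85, 0,0,-15,0,85, 0,0,-10,0,85,0,0,-5,0,85,0,0,0,0,85]'
```

```text
time: 3.35
tool_pos: [612.6, -75.4, 24.2]
tcp_rot: [179.7, -3.2, -10.0]
ft_force: [-0.3, -0.1, 0.5]
finger_gap: 85.0
```

```bash
python3 -m pendant '[-4,3,-9,0,85,0,0,0,0,85,0,0,0,0,85]'
```

```text
time: 3.6
tool_pos: [609.2, -72.7, 16.1]
tcp_rot: [179.7, -3.3, -10.0]
ft_force: [0.5, -0.1, 0.1]
finger_gap: 85.2
```

```bash
python3 -m pendant '[0,0,0,0,30,0,0,0,0,30,0,0,0,0,30,0,0,0,0,30,0,0,0,0,30,0,0,0,0,30]' 50
```

```text
time: 4.1
tool_pos: [610.2, -72.7, 17.9]
tcp_rot: [179.7, -3.4, -10.0]
ft_force: [-0.1, -0.6, -2.7]
finger_gap: 49.3
```

```bash
python3 - <<'E'
from h import *
for n in("top","side"):
    d=snap(n)
    [print(n,t) for t in tops(d,43,54) if 560<t[2][0]<660 and abs(t[2][1])<150]
    f=d["frame"];c=proj(d,[609,-73,50]).astype(int);cv2.imwrite(f"pics/h_{n}.png",cv2.resize(f[c[1]-50:c[1]+50,c[0]-60:c[0]+60],None,fx=5,fy=5))
E
cd pics; python3 -c "
import cv2,numpy as np;cv2.imwrite('h_both.png',cv2.resize(np.hstack([cv2.imread('h_top.png'),cv2.imread('h_side.png')]),(800,333)))"
```

```text
top ([228.0, 124.0], 49.9, [607.0, 74.2], [53.0, 52.3], 20.7)
top ([291.0, 133.0], 50.1, [590.2, -74.9], [60.1, 13.2], 78.8)
side ([217.0, 157.0], 49.9, [599.1, -70.0], [40.1, 80.2], 5.8)
side ([176.0, 198.0], 49.8, [606.4, 81.9], [54.1, 55.1], 27.3)
```

View pics/h_both.png

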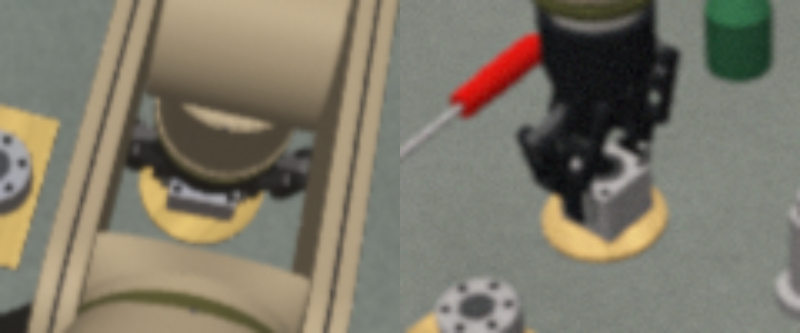

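```bash
python3 -m pendant '[0,0,12,0,30,0,0,20,0,30,0,0,20,0,30,0,0,10,0,30,0,0,0,0,30]'; python3 - <<'E'
from h import *
for n in("top","side"):
    d=snap(n);f=d["frame"];hsv=cv2.cvtColor(f,cv2.COLOR_BGR2HSV);P=cloud(d)
    low=(P[...,2]<25)&(P[...,0]>300)&(P[...,0]<750)&(P[...,1]<420)&(P[...,1]>-200)
    bl=(hsv[...,2]<65)&low;print(n,"black");[print(t) for t in blobs(d,bl,4,500)]
    g=f.astype(int);med=np.median(g[low],0)
    wh=low&(hsv[...,2]>170)&(hsv[...,1]<45);print("white");[print(t) for t in blobs(d,wh,12,60)]
    print("green");[print(t) for t in blobs(d,cv2.inRange(hsv,(50,120,80),(70,255,255))&(low*255).astype(np.uint8),1,500)]
    q=(abs(P[...,0]-520)<130)&(abs(P[...,1]-100)<200)&(P[...,2]<4)
    A=np.c_[P[q][:,:2],np.ones(q.sum())];print("plane",np.linalg.lstsq(A,P[q][:,2],rcond=None)[0])
E
```

```text
time: 4.62
tool_pos: [607.2, -72.2, 81.6]
tcp_rot: [179.7, -3.1, -10.0]
ft_force: [0.6, -0.7, -2.6]
finger_gap: 48.9
top black
([221.0, 191.0], [447.3, 76.7], [107.5, 89.1], 22.9, 'circ', [448.0, 76.5], 136.3)
white
([155.0, 127.0], [604.7, 254.5], [70.1, 70.7], 1.8, 'circ', [604.7, 254.3], 74.6)
green
plane [-0.00294062 -0.00455189  2.30282599]
side black
([243.0, 237.0], [450.6, 72.4], [107.2, 108.7], 23.1, 'circ', [450.6, 72.8], 148.3)
white
([124.0, 273.0], [604.9, 258.3], [75.1, 74.5], 84.0, 'circ', [604.4, 258.5], 76.2)
green
([261.0, 332.0], [323.8, 234.9], [56.5, 48.7], 85.8, 'circ', [323.5, 234.9], 71.4)
plane [-3.52617150e-03 -2.17745591e-03  2.26703136e+00]
```

```bash
python3 -m pendant '[-26,24,0,0,30,-26,24,0,0,30,-26,24,0,0,30,-26,24,0,0,30,-26,23,0,0,30,-20,16,0,0,30,0,0,0,0,30,0,0,0,0,30]'
```

```text
time: 5.38
tool_pos: [442.0, 66.1, 66.5]
tcp_rot: [179.6, -2.1, -10.2]
ft_force: [0.5, -0.0, -2.7]
finger_gap: 49.5
```

```bash
python3 -m pendant '[5,4,-15,0,30,0,0,-15,0,30,0,0,-8,0,30,0,0,0,0,30,0,0,0,0,30]'
```

```text
time: 5.8
tool_pos: [447.5, 68.9, 25.3]
tcp_rot: [179.5, -2.0, -10.2]
ft_force: [0.5, 0.9, -2.9]
finger_gap: 49.3
```

```bash
python3 -m pendant '[0,0,-5,0,30,0,0,-2,0,30,0,0,0,0,30]'
```

```text
time: 6.05
tool_pos: [448.8, 68.0, 18.7]
tcp_rot: [179.5, -2.0, -10.3]
ft_force: [0.8, 0.0, -2.2]
finger_gap: 49.1
```

```bash
python3 -m pendant '[0,0,-2,0,30,0,0,0,0,30]'; 
```

```text
time: 6.22
tool_pos: [449.4, 67.8, 17.1]
tcp_rot: [179.6, -2.1, -10.3]
ft_force: [0.1, 0.2, -3.4]
finger_gap: 49.7
```

```bash
python3 -m pendant '[0,0,-1.5,0,30,0,0,0,0,30]'; python3 -m pendant '[0,0,0,0,55,0,0,0,0,85,0,0,0,0,85,0,0,0,0,85,0,0,0,0,85]'
```

```text
time: 6.38
tool_pos: [450.2, 67.9, 16.5]
tcp_rot: [179.6, -2.2, -10.3]
ft_force: [0.4, -0.1, -2.5]
finger_gap: 49.5
time: 6.8
tool_pos: [452.3, 68.0, 18.3]
tcp_rot: [179.6, -2.4, -10.3]
ft_force: [1.1, -0.6, -0.3]
finger_gap: 85.2
```

```bash
python3 -m pendant '[0,0,25,0,85,0,0,30,0,85,0,0,30,0,85,30,0,0,0,85,30,4,0,0,85,30,4,0,0,85,30,2,0,0,85,25,0,0,0,85,0,0,0,0,85,0,0,0,0,85]'; python3 - <<'E'
from h import *
for n in("top","side"):
    d=snap(n);f=d["frame"];P=cloud(d)
    [print(n,t) for t in tops(d,43,54) if 380<t[2][0]<660 and abs(t[2][1])<350]
    hsv=cv2.cvtColor(f,cv2.COLOR_BGR2HSV);low=(P[...,2]<60)&(P[...,0]>330)&(P[...,0]<750)&(P[...,1]<420)&(P[...,1]>-200)
    [print("wood",t) for t in blobs(d,(cv2.inRange(hsv,(12,70,120),(30,255,255))>0)&low,6,150)]
    cv2.imwrite(f"pics/i_{n}.png",f)
E
```

```text
time: 7.63
tool_pos: [604.5, 78.8, 112.6]
tcp_rot: [179.8, -3.0, -10.2]
ft_force: [-0.6, 0.9, 0.4]
finger_gap: 84.9
top ([228.0, 126.0], 49.8, [600.1, 72.8], [40.3, 52.7], 11.5)
top ([134.0, 190.0], 49.7, [444.4, 286.3], [84.8, 32.3], 35.2)
wood ([138.0, 197.0], [440.4, 289.5], [84.8, 84.7], 86.6, 'circ', [437.7, 290.5], 110.7)
wood ([230.0, 138.0], [591.6, 74.0], [57.4, 88.8], 74.2, 'circ', [594.2, 79.3], 96.2)
wood ([290.0, 128.0], [614.0, -75.7], [91.1, 88.5], 1.3, 'circ', [613.0, -75.6], 93.2)
side ([253.0, 113.0], 49.3, [610.5, -270.5], [52.6, 30.9], 21.4)
side ([176.0, 198.0], 49.7, [607.0, 81.3], [52.5, 57.1], 53.7)
side ([243.0, 221.0], 48.2, [450.8, 69.7], [52.0, 50.7], 80.0)
side ([179.0, 315.0], 49.7, [444.4, 292.9], [83.9, 35.2], 35.0)
wood ([188.0, 337.0], [440.0, 293.7], [85.1, 85.4], 86.6, 'circ', [439.2, 294.2], 116.0)
wood ([191.0, 218.0], [576.4, 83.2], [58.3, 58.7], 75.9, 'circ', [576.4, 82.7], 77.3)
wood ([214.0, 170.0], [612.7, -69.9], [91.0, 93.9], 27.2, 'circ', [612.7, -70.3], 97.5)
```

View pics/i_side.png

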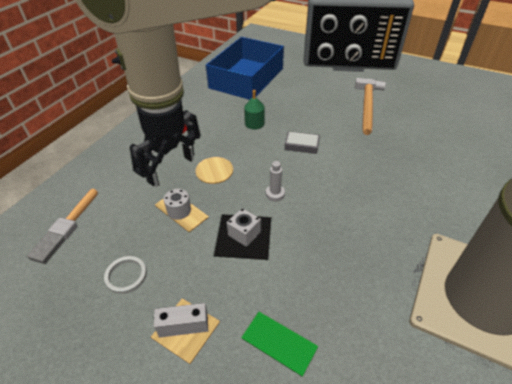

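View pics/i_top.png

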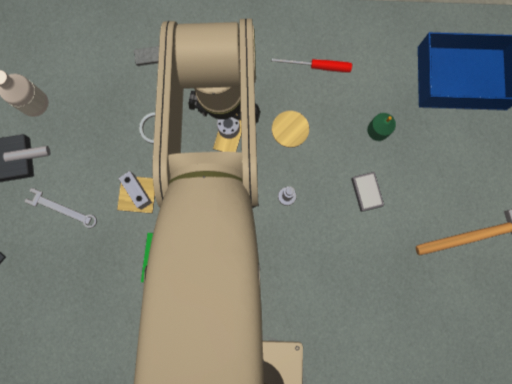

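The housing stands upright on the mat. The side camera reads it at y=69.7 where the gripper put it at about 67.9, so I'll use side minus 2 mm in y. The cover is at about (607,80), so I'm descending onto it.

```bash
python3 -m pendant '[0,1,-20,0,85,0,0,-25,0,85,0,0,-20,0,85,0,0,-15,0,85,0,0,-5,0,85,0,0,0,0,85,0,0,0,0,85]'
```

```text
time: 8.32
tool_pos: [597.8, 80.0, 27.5]
tcp_rot: [179.8, -3.1, -10.2]
ft_force: [0.2, -1.6, 0.5]
finger_gap: 85.0
```

```bash
python3 -m pendant '[8,0,-8,0,85,2,0,-4,0,85,0,0,0,0,85,0,0,0,0,85]'
```

```text
time: 8.65
tool_pos: [609.7, 80.3, 20.1]
tcp_rot: [179.9, -3.4, -10.2]
ft_force: [0.2, -0.1, -0.4]
finger_gap: 84.9
```

```bash
python3 -m pendant '[-2,0,-3,0,85,0,0,0,0,85]'; python3 -m pendant '[0,0,0,0,35,0,0,0,0,35,0,0,0,0,35,0,0,0,0,35,0,0,0,0,35]' 50;  python3 -m pendant '[0,0,15,0,35,0,0,20,0,35,0,0,25,0,35,0,0,10,0,35,0,0,0,0,35]'
```

```text
time: 8.82
tool_pos: [608.3, 80.4, 18.6]
tcp_rot: [179.9, -3.5, -10.2]
ft_force: [-0.7, -0.3, -0.3]
finger_gap: 84.9
time: 9.23
tool_pos: [608.4, 80.5, 19.9]
tcp_rot: [179.9, -3.5, -10.2]
ft_force: [0.4, -0.1, -0.5]
finger_gap: 52.7
time: 9.65
tool_pos: [602.9, 80.1, 86.2]
tcp_rot: [179.7, -2.9, -10.2]
ft_force: [1.1, -0.7, -2.7]
finger_gap: 52.5
```

```bash
python3 -m pendant '[2,-37,0,0,35,2,-37,0,0,35,2,-37,0,0,35,2,-30,0,0,35,2,-11,0,0,35,0,0,0,0,35,0,0,0,0,35]'
```

```text
time: 10.23
tool_pos: [609.2, -75.1, 77.9]
tcp_rot: [179.8, -2.5, -10.0]
ft_force: [-0.6, -0.1, -3.4]
finger_gap: 52.6
```

```bash
python3 -m pendant '[4,2,-15,0,35,2,1,-20,0,35,0,0,-12,0,35,0,0,-5,0,35,0,0,0,0,35,0,0,0,0,35]'; python3 - <<'E'
from h import *
d=snap("side");f=d["frame"];c=proj(d,[612,-73,30]).astype(int);cv2.imwrite("pics/j.png",cv2.resize(f[c[1]-50:c[1]+50,c[0]-60:c[0]+60],None,fx=5,fy=5))
[print(t) for t in tops(d,46,70,30) if 560<t[2][0]<660 and abs(t[2][1])<150]
E
```

```text
time: 10.73
tool_pos: [613.1, -65.5, 20.5]
tcp_rot: [179.9, -2.2, -9.8]
ft_force: [0.7, -0.1, -1.7]
finger_gap: 52.6
([213.0, 156.0], 51.2, [606.0, -70.5], [40.0, 92.6], 3.5)
```

View pics/j.png

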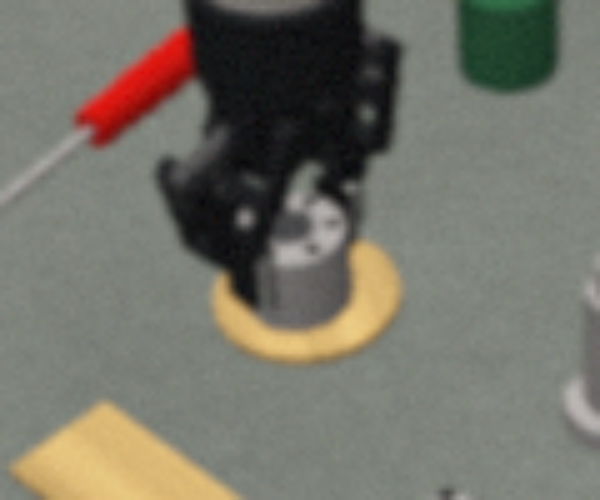

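```bash
python3 -m pendant '[0,-7,2,0,35,0,0,0,0,35,0,0,0,0,35,0,0,0,0,35]'
```

```text
time: 11.12
tool_pos: [615.3, -73.4, 26.3]
tcp_rot: [179.9, -2.5, -9.7]
ft_force: [-0.2, 0.3, -3.6]
finger_gap: 52.7
```

```bash
python3 -m pendant '[-3,1,-5,0,35,0,0,-1,0,35,0,0,0,0,35,0,0,0,0,35]'
```

```text
time: 11.45
tool_pos: [612.9, -72.9, 21.2]
tcp_rot: [179.9, -2.7, -9.8]
ft_force: [-0.2, -0.8, -2.9]
finger_gap: 52.6
```

```bash
python3 -m pendant '[0,0,-1.5,0,35,0,0,0,0,35]';python3 -m pendant '[0,0,0,0,58,0,0,0,0,85,0,0,0,0,85,0,0,0,0,85,0,0,0,0,85]';python3 -m pendant '[0,0,25,0,85,0,0,30,0,85,0,0,30,0,85,0,0,10,0,85,0,0,0,0,85]'
```

```text
time: 11.62
tool_pos: [613.2, -72.9, 20.4]
tcp_rot: [179.9, -2.7, -9.8]
ft_force: [-0.4, -0.3, -3.2]
finger_gap: 52.8
time: 12.03
tool_pos: [615.2, -73.2, 22.2]
tcp_rot: [179.9, -2.9, -9.8]
ft_force: [0.4, -1.1, -0.7]
finger_gap: 85.4
time: 12.45
tool_pos: [612.2, -72.6, 117.9]
tcp_rot: [179.9, -2.6, -9.8]
ft_force: [0.7, -0.7, -0.1]
finger_gap: 84.8
```

```bash
python3 -m pendant '[-15,33,0,0.071,85,-15,33,0,0.071,85,-15,33,0,0.071,85,-15,33,0,0.071,85,-15,33,0,0.071,85,-15,33,0,0.071,85,-15,33,0,0.071,85,-15,33,0,0.071,85,-15,33,0,0.071,85,-15,33,0,0.071,85,-8,20,0,0.071,85,0,0,0,0,85]'; python3 - <<'E'
from h import *
d=snap("side")
[print(t) for t in tops(d,44,54) if 400<t[2][0]<660 and abs(t[2][1])<350]
f=d["frame"];P=cloud(d);hsv=cv2.cvtColor(f,cv2.COLOR_BGR2HSV);low=(P[...,2]<60)&(P[...,0]>330)&(P[...,0]<750)&(P[...,1]<420)&(P[...,1]>-200)
[print("wood",t) for t in blobs(d,(cv2.inRange(hsv,(12,70,120),(30,255,255))>0)&low,6,150)]
d=snap("top")
[print(t) for t in tops(d,44,54) if 400<t[2][0]<660 and abs(t[2][1])<350]
f=d["frame"];P=cloud(d);hsv=cv2.cvtColor(f,cv2.COLOR_BGR2HSV);low=(P[...,2]<60)&(P[...,0]>330)&(P[...,0]<750)&(P[...,1]<420)&(P[...,1]>-200)
[print("wood",t) for t in blobs(d,(cv2.inRange(hsv,(12,70,120),(30,255,255))>0)&low,6,150)]
E
```

```text
time: 13.45
tool_pos: [440.4, 286.5, 104.0]
tcp_rot: [-180.0, -2.3, 36.8]
ft_force: [0.5, -0.2, 0.4]
finger_gap: 84.9
([212.0, 156.0], 49.8, [608.9, -67.5], [53.2, 49.5], 49.1)
([243.0, 221.0], 48.2, [450.7, 69.9], [52.4, 50.7], 79.7)
([195.0, 314.0], 49.6, [429.7, 281.9], [47.1, 34.2], 35.0)
([159.0, 319.0], 49.3, [467.6, 315.5], [24.9, 44.7], 72.6)
wood ([188.0, 337.0], [440.0, 293.7], [85.0, 85.4], 86.6, 'circ', [439.2, 294.2], 116.0)
wood ([214.0, 172.0], [609.3, -65.0], [90.7, 83.7], 34.7, 'circ', [612.4, -70.1], 96.0)
([292.0, 124.0], 50.4, [611.4, -77.7], [52.2, 53.0], 69.3)
([231.0, 190.0], 48.3, [449.9, 62.9], [49.5, 50.0], 80.6)
([142.0, 195.0], 48.9, [437.5, 265.8], [51.9, 11.8], 24.8)
wood ([150.0, 194.0], [438.4, 263.0], [82.7, 35.9], 3.2, 'circ', [439.4, 259.4], 84.7)
wood ([290.0, 129.0], [612.8, -75.7], [88.6, 88.5], 1.3, 'circ', [612.8, -75.6], 93.0)
wood ([230.0, 129.0], [606.5, 71.1], [56.7, 117.2], 76.1, 'circ', [606.9, 70.7], 126.6)
```

```bash
python3 -m pendant '[4,4,-20,-0.03,85,2,0,-25,0,85,0,0,-20,0,85,0,0,-10,0,85,0,0,0,0,85,0,0,0,0,85]'
```

```text
time: 14.05
tool_pos: [451.3, 281.1, 24.9]
tcp_rot: [179.8, -2.2, 33.8]
ft_force: [0.6, -1.2, 0.4]
finger_gap: 84.9
```

```bash
python3 -m pendant '[-6,9,-4,0.02,85,0,0,-2,0,85,0,0,0,0,85,0,0,0,0,85]'
```

```text
time: 14.38
tool_pos: [447.2, 290.7, 21.4]
tcp_rot: [179.7, -2.4, 34.9]
ft_force: [0.0, -0.4, 0.1]
finger_gap: 84.5
```

```bash
python3 -m pendant '[-3,0,-4,0,85,0,0,0,0,85]';python3 -m pendant '[0,0,0,0,15,0,0,0,0,15,0,0,0,0,15,0,0,0,0,15,0,0,0,0,15,0,0,0,0,15]' 50
```

```text
time: 14.55
tool_pos: [444.9, 291.5, 18.6]
tcp_rot: [179.7, -2.6, 35.0]
ft_force: [-0.1, 0.4, -0.5]
finger_gap: 85.1
time: 15.05
tool_pos: [445.4, 292.0, 19.6]
tcp_rot: [179.7, -2.7, 35.0]
ft_force: [-0.0, 0.3, -2.1]
finger_gap: 31.5
```

```bash
python3 -m pendant '[0,0,15,0,15,0,0,20,0,15,0,0,25,0,15,20,-28,5,-0.1,15,20,-28,0,-0.12,15,20,-28,0,-0.12,15,20,-28,0,-0.12,15,20,-28,0,-0.12,15,20,-28,0,-0.12,15,20,-28,0,-0.12,15,10,-14,0,-0.05,15,0,0,0,0,15]'
```

```text
time: 16.05
tool_pos: [591.4, 69.8, 78.7]
tcp_rot: [179.8, -1.8, -16.9]
ft_force: [0.8, -0.2, -3.7]
finger_gap: 31.2
```

```bash
python3 -m pendant '[0,0,0,0,15]'
```

```text
time: 16.13
tool_pos: [591.1, 68.7, 77.6]
tcp_rot: [179.8, -1.7, -17.0]
ft_force: [-0.5, 0.3, -3.1]
finger_gap: 31.5
```

```bash
python3 -m pendant '[12,4,-15,0.05,15,4,1,-18,0,15,0,0,-10,0,15,0,0,0,0,15,0,0,0,0,15]'
```

```text
time: 16.55
tool_pos: [603.4, 77.0, 31.1]
tcp_rot: [179.8, -1.4, -13.6]
ft_force: [0.3, 0.0, -3.4]
finger_gap: 31.6
```

```bash
python3 -m pendant '[3,-3,-7,0,15,0,0,-1,0,15,0,0,0,0,15,0,0,0,0,15]'
```

```text
time: 16.88
tool_pos: [605.8, 75.2, 23.7]
tcp_rot: [179.8, -1.4, -13.5]
ft_force: [-0.4, 0.3, -3.8]
finger_gap: 31.4
```

```bash
python3 -m pendant '[1,-1,-3.5,0,15,0,0,0,0,15]'; python3 - <<'E'
from h import *
d=snap("side");f=d["frame"];c=proj(d,[606,74,30]).astype(int);cv2.imwrite("pics/k.png",cv2.resize(f[c[1]-50:c[1]+50,c[0]-60:c[0]+60],None,fx=5,fy=5))
E
```

```text
time: 17.05
tool_pos: [607.6, 74.1, 21.2]
tcp_rot: [179.8, -1.5, -13.5]
ft_force: [-0.1, 0.6, -3.0]
finger_gap: 31.3
```

View pics/k.png

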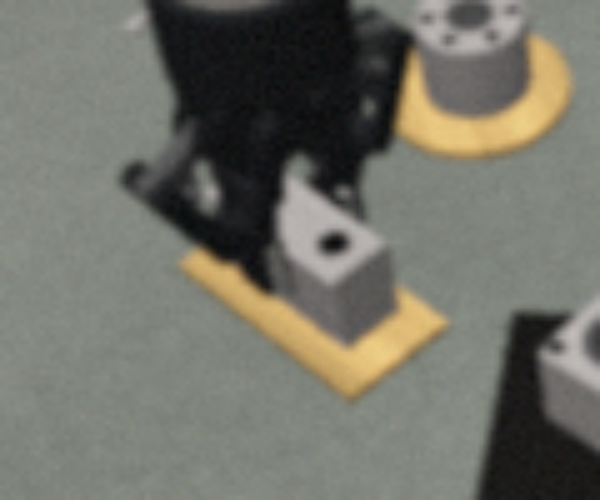

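The block is over the oblong plate, lined up and centred in the crop around (330,300). Lowering it the last bit and releasing.

```bash
python3 -m pendant '[-1,0,-1.5,0,15,0,0,0,0,15]';python3 -m pendant '[0,0,0,0,38,0,0,0,0,85,0,0,0,0,85,0,0,0,0,85,0,0,0,0,85,0,0,0,0,85]';python3 -m pendant '[0,0,25,0,85,0,0,30,0,85,0,0,30,0,85,0,0,10,0,85,0,0,0,0,85]'
```

```text
time: 17.27
tool_pos: [607.3, 74.1, 20.6]
tcp_rot: [179.8, -1.6, -13.5]
ft_force: [-0.7, -0.9, -4.3]
finger_gap: 31.2
time: 17.77
tool_pos: [610.1, 74.2, 23.8]
tcp_rot: [179.9, -1.9, -13.5]
ft_force: [-0.4, 0.3, -0.3]
finger_gap: 85.4
time: 18.18
tool_pos: [607.2, 74.0, 119.9]
tcp_rot: [179.8, -1.6, -13.5]
ft_force: [0.5, 0.6, 0.4]
finger_gap: 85.2
```

```bash
python3 -m pendant '[-37,-2,0,0.02,85,-37,-2,0,0.02,85,-37,-1,0,0.02,85,-30,0,0,0,85,-12,0,0,0,85,0,0,0,0,85,0,0,0,0,85]'; python3 - <<'E'
from h import *
for n in("top","side"):
  d=snap(n)
  [print(n,t) for t in tops(d,44,54) if 400<t[2][0]<660 and abs(t[2][1])<350]
  f=d["frame"];P=cloud(d);hsv=cv2.cvtColor(f,cv2.COLOR_BGR2HSV);low=(P[...,2]<60)&(P[...,0]>330)&(P[...,0]<750)&(P[...,1]<420)&(P[...,1]>-200)
  [print("wood",t) for t in blobs(d,(cv2.inRange(hsv,(12,70,120),(30,255,255))>0)&low,6,150)]
E
```

```text
time: 18.77
tool_pos: [445.5, 68.4, 107.7]
tcp_rot: [179.7, -1.0, -9.9]
ft_force: [0.2, 0.2, 0.8]
finger_gap: 84.7
top ([233.0, 115.0], 49.9, [628.5, 63.3], [32.3, 37.4], 76.6)
top ([292.0, 124.0], 50.0, [611.4, -77.6], [51.8, 53.4], 65.0)
top ([234.0, 198.0], 47.7, [430.0, 59.9], [16.3, 39.2], 1.6)
wood ([136.0, 194.0], [440.4, 289.5], [84.8, 84.9], 86.4, 'circ', [440.6, 289.2], 116.5)
wood ([290.0, 129.0], [612.8, -75.7], [88.6, 88.5], 1.3, 'circ', [612.7, -75.7], 93.0)
side ([212.0, 156.0], 49.9, [612.8, -68.6], [48.8, 58.8], 46.6)
side ([178.0, 197.0], 49.6, [605.9, 75.7], [34.7, 87.5], 75.6)
side ([243.0, 221.0], 48.2, [450.6, 69.3], [51.2, 50.7], 79.7)
wood ([185.0, 330.0], [440.0, 293.5], [85.4, 85.6], 86.7, 'circ', [439.5, 294.2], 116.5)
wood ([182.0, 216.0], [605.7, 75.9], [58.5, 119.3], 76.1, 'circ', [605.4, 77.7], 127.5)
wood ([203.0, 173.0], [632.0, -46.4], [30.3, 81.3], 54.6, 'circ', [628.7, -51.0], 81.5)
```

Side view: the block at (605.9,75.7) sits on the oblong plate at (605.7,75.9), lined up. Now the housing.

```bash
python3 -m pendant '[4,0,-20,0,85,1,0,-25,0,85,0,0,-20,0,85,0,0,-12,0,85,0,0,0,0,85,0,0,0,0,85]'
```

```text
time: 19.37
tool_pos: [459.9, 68.2, 29.9]
tcp_rot: [179.8, -1.4, -10.0]
ft_force: [0.2, 0.2, 0.3]
finger_gap: 85.2
```

```bash
python3 -m pendant '[-9,0,-9,0,85,0,0,-3,0,85,0,0,0,0,85,0,0,0,0,85]'
```

```text
time: 19.7
tool_pos: [455.1, 68.2, 20.6]
tcp_rot: [179.8, -1.7, -10.0]
ft_force: [-0.4, -0.0, -0.1]
finger_gap: 85.1
```

```bash
python3 -m pendant '[-5,0,-3.5,0,85,0,0,0,0,85,0,0,0,0,85]';python3 -m pendant '[0,0,0,0,30,0,0,0,0,30,0,0,0,0,30,0,0,0,0,30,0,0,0,0,30]' 50; python3 -m pendant '[0,0,15,0,30,0,0,20,0,30,0,0,25,0,30,0,0,10,0,30,0,0,0,0,30]'
```

```text
time: 19.95
tool_pos: [452.5, 68.3, 19.3]
tcp_rot: [179.9, -1.9, -10.0]
ft_force: [0.3, -1.2, 0.0]
finger_gap: 84.9
time: 20.37
tool_pos: [453.4, 68.3, 20.4]
tcp_rot: [179.9, -2.0, -10.0]
ft_force: [0.4, -0.9, -2.1]
finger_gap: 49.2
time: 20.78
tool_pos: [448.5, 68.0, 88.5]
tcp_rot: [179.8, -1.5, -10.0]
ft_force: [0.7, -0.4, -3.2]
finger_gap: 49.1
```

```bash
python3 -m pendant '[-1,38,0,0.02,30,-1,38,0,0.02,30,-1,38,0,0.02,30,-1,38,0,0.02,30,-1,36,0,0.02,30,0,20,0,0.015,30,0,6,0,0,30,0,0,0,0,30,0,0,0,0,30]'
```

```text
time: 21.53
tool_pos: [438.8, 287.1, 77.8]
tcp_rot: [179.5, -1.2, -3.5]
ft_force: [0.2, -0.3, -2.7]
finger_gap: 48.9
```

```bash
python3 -m pendant '[3,5,-16,0,30,0,3,-18,0,30,0,0,-10,0,30,0,0,0,0,30,0,0,0,0,30]'
```

```text
time: 21.95
tool_pos: [441.8, 288.6, 30.1]
tcp_rot: [179.3, -1.1, -3.9]
ft_force: [-0.5, 0.4, -2.9]
finger_gap: 49.2
```

```bash
python3 -m pendant '[1,3,-5,0,30,0,0,-1,0,30,0,0,0,0,30,0,0,0,0,30]'; python3 - <<'E'
from h import *
d=snap("side");f=d["frame"];c=proj(d,[440,291,30]).astype(int);cv2.imwrite("pics/l.png",cv2.resize(f[c[1]-60:c[1]+60,c[0]-70:c[0]+70],None,fx=5,fy=5))
E
```

```text
time: 22.28
tool_pos: [444.3, 290.3, 25.3]
tcp_rot: [179.4, -1.2, -4.0]
ft_force: [-0.3, 0.1, -2.4]
finger_gap: 49.2
```

View pics/l.png

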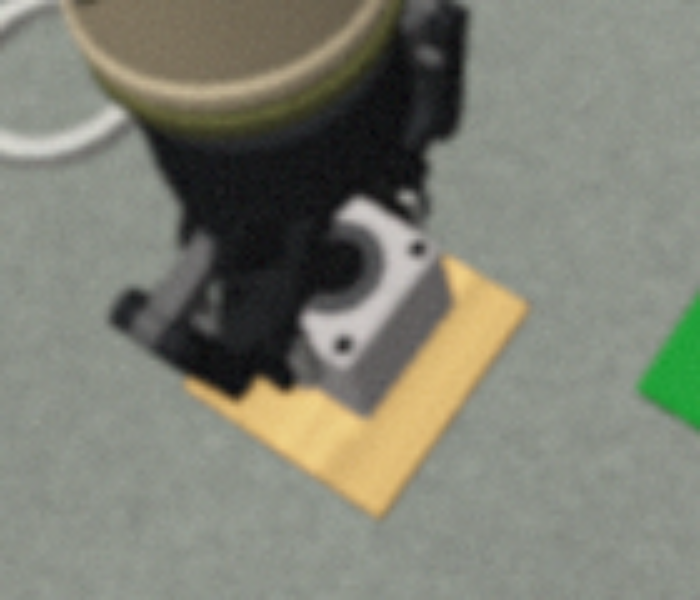

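The housing at (370,300) hangs squared up just above the middle of the square plate. Setting it down.

```bash
python3 -m pendant '[-1,1,-2.5,0,30,0,0,0,0,30,0,0,0,0,30]'
```

```text
time: 22.58
tool_pos: [444.2, 292.1, 24.1]
tcp_rot: [179.4, -1.3, -4.0]
ft_force: [-1.2, 1.0, -2.7]
finger_gap: 49.3
```

```bash
python3 -m pendant '[0,0,-2.5,0,30,0,0,0,0,30]';python3 -m pendant '[0,0,0,0,55,0,0,0,0,85,0,0,0,0,85,0,0,0,0,85,0,0,0,0,85]';python3 -m pendant '[0,0,25,0,85,0,0,35,0,85,0,0,38,0,85,0,0,38,0,85,0,0,0,0,85]'
```

```text
time: 22.75
tool_pos: [444.8, 292.7, 23.2]
tcp_rot: [179.5, -1.4, -4.0]
ft_force: [-0.2, -0.1, -3.3]
finger_gap: 48.7
time: 23.17
tool_pos: [446.2, 293.6, 24.4]
tcp_rot: [179.6, -1.5, -3.9]
ft_force: [-1.0, 0.4, -0.7]
finger_gap: 85.1
time: 23.58
tool_pos: [441.5, 291.0, 161.4]
tcp_rot: [179.3, -1.0, -4.0]
ft_force: [1.3, 0.4, 1.3]
finger_gap: 85.2
```

```bash
python3 -m pendant '[0,-35,5,0,85,0,-38,5,0,85,0,-38,5,0,85,0,-20,0,0,85,0,0,0,0,85,0,0,0,0,85]'; python3 - <<'E'
from h import *
for n in("top","side"):
  d=snap(n)
  [print(n,t) for t in tops(d,44,54) if 400<t[2][0]<660 and abs(t[2][1])<350]
  P=cloud(d);loc=(abs(P[...,0]-443)<60)&(abs(P[...,1]+68)<60)
  for nm,lo,hi,z in(("collar",7,20,14),("tip",90,100,96),("all",7,110,14)):
    for t in blobs(d,loc&(P[...,2]>lo)&(P[...,2]<hi),z,8): print(n,nm,t)
  f=d["frame"];hsv=cv2.cvtColor(f,cv2.COLOR_BGR2HSV);low=(P[...,2]<60)&(P[...,0]>330)&(P[...,0]<750)&(P[...,1]<420)&(P[...,1]>-200)
  [print("wood",t) for t in blobs(d,(cv2.inRange(hsv,(12,70,120),(30,255,255))>0)&low,6,150)]
  c=proj(d,[443,-68,50]).astype(int);cv2.imwrite(f"pics/s_{n}.png",cv2.resize(f[c[1]-35:c[1]+35,c[0]-35:c[0]+35],None,fx=8,fy=8,interpolation=2));print(c)
  cv2.imwrite(f"pics/m_{n}.png",f)
import numpy as np
cv2.imwrite("pics/s.png",np.vstack([np.hstack([cv2.resize(cv2.imread(f"pics/s_{n}.png"),(400,300)) for n in("top","side")]),np.hstack([cv2.resize(cv2.imread(f"pics/m_{n}.png"),(400,300)) for n in("top","side")])]))
E
```

```text
time: 24.08
tool_pos: [443.7, 157.5, 181.4]
tcp_rot: [179.5, -1.6, -3.8]
ft_force: [-0.5, -0.6, -0.2]
finger_gap: 84.9
top ([230.0, 125.0], 49.7, [605.2, 69.0], [32.3, 85.3], 76.3)
top ([292.0, 124.0], 50.3, [611.4, -77.3], [51.7, 52.7], 28.7)
top ([133.0, 191.0], 49.7, [440.9, 287.3], [50.6, 47.7], 86.4)
top collar ([286.0, 197.0], [441.0, -69.5], [42.5, 39.0], 69.5, 'circ', [443.4, -70.4], 44.1)
top tip ([289.0, 191.0], [442.9, -70.2], [15.7, 15.6], 1.6, 'circ', [443.9, -70.1], 17.8)
top all ([287.0, 196.0], [444.2, -70.7], [40.5, 44.4], 46.4, 'circ', [444.4, -71.3], 46.7)
wood ([141.0, 203.0], [426.9, 284.9], [60.3, 76.0], 1.6, 'circ', [424.3, 282.1], 83.5)
wood ([290.0, 128.0], [612.8, -75.7], [88.6, 88.5], 1.3, 'circ', [612.7, -75.7], 93.0)
wood ([230.0, 130.0], [606.4, 71.2], [56.7, 117.0], 76.1, 'circ', [606.9, 70.7], 126.6)
[286 194]
side ([254.0, 113.0], 49.6, [608.3, -271.4], [51.7, 30.5], 32.1)
side ([169.0, 192.0], 49.7, [631.7, 79.1], [28.5, 56.7], 40.1)
side ([180.0, 317.0], 49.8, [442.3, 293.6], [50.5, 51.3], 86.7)
side collar ([275.0, 193.0], [443.5, -60.8], [43.1, 41.0], 27.2, 'circ', [444.2, -62.7], 47.5)
side tip ([276.0, 164.0], [444.6, -62.7], [14.8, 22.3], 25.5, 'circ', [444.4, -62.8], 22.9)
side all ([275.0, 181.0], [462.1, -100.2], [43.0, 128.5], 24.9, 'circ', [461.5, -100.5], 128.7)
wood ([188.0, 336.0], [440.0, 293.6], [85.0, 85.6], 86.7, 'circ', [439.2, 294.2], 116.0)
wood ([177.0, 216.0], [609.6, 93.0], [30.4, 120.1], 80.4, 'circ', [608.5, 88.0], 120.4)
[276 178]
```

View pics/s.png

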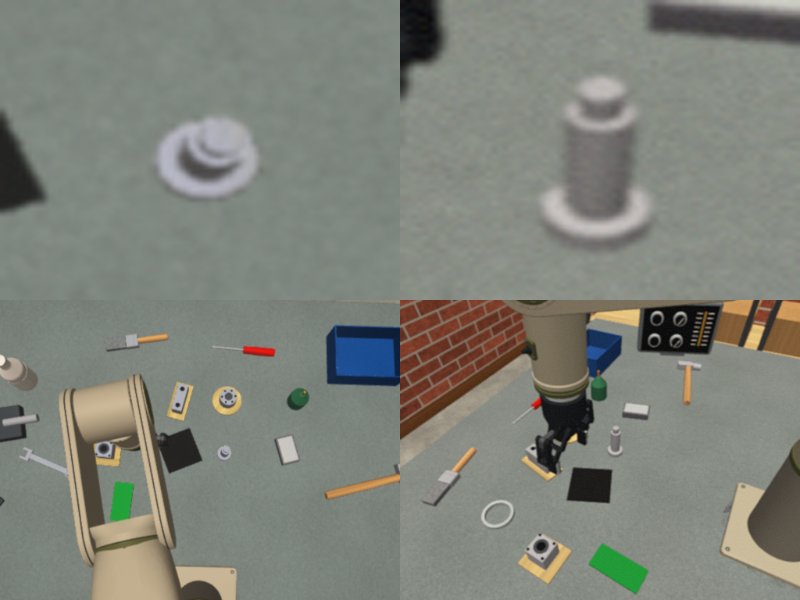

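All three parts are right: housing (442.3,293.6) on plate (440,293.6), block within 2–3 mm, cover within about 2 mm. The shaft stands at about (443.7,-66), and I'm moving over it.

```bash
python3 -m pendant '[0,-36,0,0,85,0,-36,0,0,85,0,-36,0,0,85,0,-36,0,0,85,0,-36,0,0,85,0,-25,0,0,85,0,-8,0,0,85,0,0,0,0,85,0,0,0,0,85]'
```

```text
time: 24.93
tool_pos: [443.6, -50.9, 178.7]
tcp_rot: [179.8, -1.4, -2.6]
ft_force: [0.7, -0.0, -0.0]
finger_gap: 85.0
```

```bash
python3 -m pendant '[-2,-14,-10,0,85,-2,0,-15,0,85,0,0,-15,0,85,0,0,0,0,85,0,0,0,0,85]'
```

```text
time: 25.35
tool_pos: [441.5, -56.9, 137.9]
tcp_rot: [179.9, -1.4, -2.1]
ft_force: [1.2, 0.1, 0.7]
finger_gap: 85.3
```

```bash
python3 -m pendant '[2,-9,0,0,85,0,0,0,0,85,0,0,0,0,85]'
```

```text
time: 25.6
tool_pos: [444.7, -64.1, 139.5]
tcp_rot: [180.0, -1.5, -1.9]
ft_force: [-0.2, -0.6, 0.3]
finger_gap: 85.1
```

```bash
python3 -m pendant '[-1,-2,-15,0,85,-1,0,-20,0,85,0,0,-20,0,85,0,0,-15,0,85,0,0,0,0,85,0,0,0,0,85]'
```

```text
time: 26.1
tool_pos: [447.8, -67.3, 73.9]
tcp_rot: [179.8, -2.1, -1.9]
ft_force: [0.1, 0.2, 0.4]
finger_gap: 84.9
```

```bash
python3 -m pendant '[-4,1,-12,0,85,-1,0,-12,0,85,0,0,-5,0,85,0,0,0,0,85,0,0,0,0,85]'
```

```text
time: 26.52
tool_pos: [445.4, -67.0, 47.6]
tcp_rot: [179.7, -2.5, -1.9]
ft_force: [0.1, 0.3, 0.2]
finger_gap: 85.0
```

```bash
python3 -m pendant '[-2,1,-3,0,85,0,0,0,0,85,0,0,0,0,85]';python3 - <<'E'
from h import *
d=snap("side");f=d["frame"];c=proj(d,[443,-66,60]).astype(int);cv2.imwrite("pics/n.png",cv2.resize(f[c[1]-50:c[1]+50,c[0]-60:c[0]+60],None,fx=5,fy=5))
E
```

```text
time: 26.77
tool_pos: [444.4, -66.2, 46.0]
tcp_rot: [179.7, -2.7, -1.9]
ft_force: [0.3, 0.8, 0.6]
finger_gap: 85.2
```

View pics/n.png

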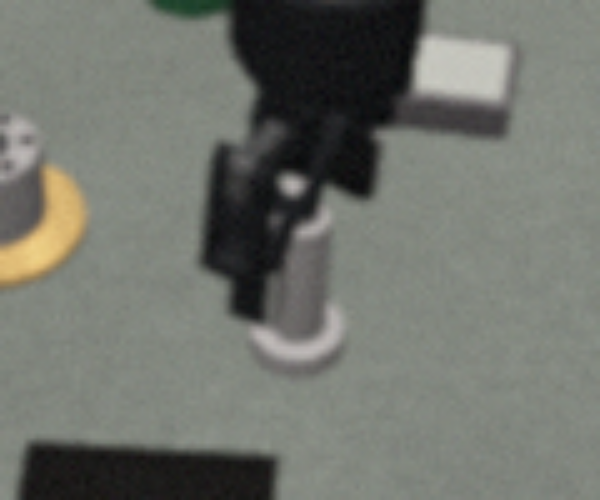

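The shaft at (298,290) is between the fingers with its tip below the palm. Closing.

```bash
python3 -m pendant '[0,0,0,0,10,0,0,0,0,10,0,0,0,0,10,0,0,0,0,10,0,0,0,0,10,0,0,0,0,10,0,0,0,0,10]' 60;  python3 -m pendant '[0,0,10,0,10,0,0,15,0,10,0,0,20,0,10,0,0,20,0,10,0,0,10,0,10,0,0,0,0,10,0,0,0,0,10]'
```

```text
time: 27.4
tool_pos: [445.3, -66.2, 47.1]
tcp_rot: [179.7, -2.8, -1.9]
ft_force: [0.2, 0.6, -0.0]
finger_gap: 24.4
time: 27.98
tool_pos: [440.2, -65.1, 123.1]
tcp_rot: [179.8, -2.2, -1.9]
ft_force: [-0.4, -1.2, -3.3]
finger_gap: 24.3
```

```bash
python3 -m pendant '[17,33,1,0,10,17,33,1,0,10,17,33,1,0,10,17,33,1,0,10,17,33,1,0,10,17,33,1,0,10,17,33,1,0,10,17,33,1,0,10,15,28,0,0,10,7,16,0,0,10,0,0,0,0,10,0,0,0,0,10]'
```

```text
time: 28.98
tool_pos: [593.8, 256.1, 111.0]
tcp_rot: [179.4, -1.0, -2.3]
ft_force: [-0.1, 0.1, -3.2]
finger_gap: 24.9
```

```bash
python3 -m pendant '[9,0,-10,0,10,1,0,-15,0,10,0,0,-10,0,10,0,0,0,0,10,0,0,0,0,10]'; python3 - <<'E'
from h import *
for n in("top","side"):
  d=snap(n);P=cloud(d);f=d["frame"];hsv=cv2.cvtColor(f,cv2.COLOR_BGR2HSV)
  loc=(abs(P[...,0]-605)<60)&(abs(P[...,1]-257)<60)
  [print(n,"ring",t) for t in blobs(d,loc&(P[...,2]<18)&(hsv[...,2]>165)&(hsv[...,1]<45),12,30)]
  [print(n,"collar",t) for t in blobs(d,loc&(P[...,2]<48)&(P[...,2]>21),38,10)]
  c=proj(d,[605,257,30]).astype(int);cv2.imwrite(f"pics/q_{n}.png",cv2.resize(f[c[1]-50:c[1]+50,c[0]-50:c[0]+50],(400,400),interpolation=2))
cv2.imwrite("pics/q.png",np.hstack([cv2.imread(f"pics/q_{n}.png") for n in("top","side")]))
E
```

```text
time: 29.4
tool_pos: [599.4, 251.6, 67.9]
tcp_rot: [179.2, -0.5, -2.4]
ft_force: [0.9, 0.3, -3.4]
finger_gap: 24.2
side ring ([124.0, 278.0], [601.2, 263.5], [74.8, 64.9], 37.9, 'circ', [604.3, 258.5], 77.0)
side collar ([128.0, 267.0], [587.9, 255.7], [43.0, 43.2], 68.4, 'circ', [589.8, 254.1], 49.2)
```

View pics/q.png

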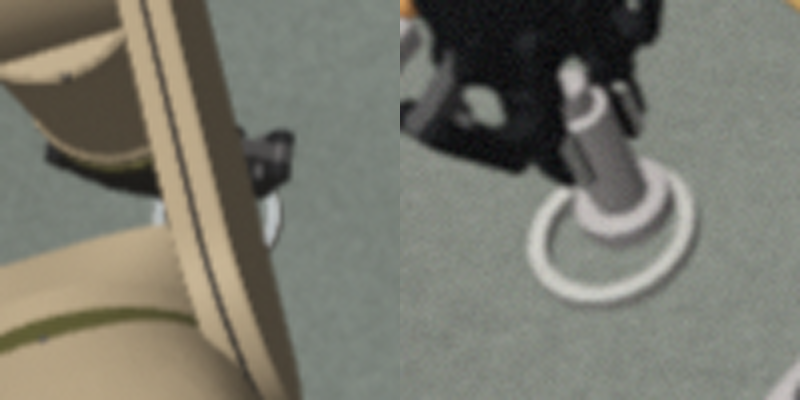

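```bash
python3 - <<'E'
from h import *
d=snap("side");P=cloud(d)
loc=(abs(P[...,0]-605)<60)&(abs(P[...,1]-257)<60)
for a,b in((16,20),(20,24),(24,28),(28,31),(31,34),(34,37),(37,42),(42,50),(50,60),(60,70)):
  m=loc&(P[...,2]>a)&(P[...,2]<b);q=P[m];print(a,b,len(q),q.mean(0).round(1) if len(q) else'', (q.min(0).round(0),q.max(0).round(0)) if len(q) else '')
for p in([600,253,21],[600,253,116]):print(proj(d,p))
v,u=np.nonzero(loc&(P[...,2]>20)&(P[...,2]<48));print(u.min(),u.max(),v.min(),v.max())
E
```

```text
16 20 0  
20 24 7 [583.8 262.6  22.8] (array([578., 246.,  21.]), array([594., 272.,  24.]))
24 28 38 [584.  259.7  26.1] (array([576., 237.,  24.]), array([603., 273.,  28.]))
28 31 22 [583.9 258.6  29.6] (array([577., 236.,  28.]), array([604., 273.,  31.]))
31 34 47 [591.9 258.9  33.1] (array([577., 232.,  31.]), array([616., 273.,  34.]))
34 37 151 [591.9 254.5  35.4] (array([577., 231.,  34.]), array([618., 273.,  37.]))
37 42 33 [588.7 254.   39.1] (array([577., 241.,  37.]), array([603., 264.,  42.]))
42 50 41 [590.6 256.1  46.2] (array([587., 243.,  42.]), array([603., 264.,  50.]))
50 60 46 [590.7 256.1  55. ] (array([586., 242.,  50.]), array([600., 264.,  60.]))
60 70 47 [589.8 254.6  65.2] (array([587., 240.,  60.]), array([596., 271.,  70.]))
[126.90670027 268.56089302]
[112.54128009 237.709483  ]
115 139 255 277
```

The side view shows the shaft upright, its collar centre at about (597.5,252) and the ring at (604.3,258.5). I'll shift +6.5/+6 mm before lowering.

```bash
python3 -m pendant '[6.5,6,-1,0,10,0,0,0,0,10,0,0,0,0,10,0,0,0,0,10]'; python3 - <<'E'
from h import *
d=snap("side");P=cloud(d);zc=sensors.sense()["tool_pos"][2]-47+14
loc=(abs(P[...,0]-605)<60)&(abs(P[...,1]-257)<60)
q=P[loc&(abs(P[...,2]-zc)<1.7)];print(zc,q.min(0),q.max(0),((q.min(0)+q.max(0))/2).round(1))
E
```

```text
time: 29.88
tool_pos: [608.4, 258.5, 72.0]
tcp_rot: [179.3, -0.9, -2.4]
ft_force: [0.3, 0.8, -4.0]
finger_gap: 24.3
39.1634455161484 [586.04171745 237.46709326  37.49433144] [626.15946032 279.3727325   40.83005966] [606.1 258.4  39.2]
```

```bash
python3 -m pendant '[-2,0,-6,0,10,0,0,-4,0,10,0,0,0,0,10,0,0,0,0,10]'; python3 - <<'E'
from h import *
d=snap("side");P=cloud(d);zc=sensors.sense()["tool_pos"][2]-47+14
loc=(abs(P[...,0]-605)<60)&(abs(P[...,1]-257)<60)
q=P[loc&(abs(P[...,2]-zc)<1.7)];print(zc,((q.min(0)+q.max(0))/2).round(1),np.ptp(q,axis=0))
E
```

```text
time: 30.27
tool_pos: [606.0, 258.2, 61.8]
tcp_rot: [179.3, -1.0, -2.4]
ft_force: [0.2, -0.5, -3.3]
finger_gap: 24.5
28.674127350239324 [604.1 257.8  28.7] [40.83236048 42.2838673   3.32880625]
```

Shaft at (604.1,257.8), on the ring centre to within 1 mm. Continuing down.

```bash
python3 -m pendant '[0,0.5,-5,0,10,0,0,-3,0,10,0,0,0,0,10,0,0,0,0,10]'
```

```text
time: 30.65
tool_pos: [605.7, 258.6, 52.5]
tcp_rot: [179.3, -0.9, -2.4]
ft_force: [-0.9, 0.2, -3.0]
finger_gap: 24.4
```

```bash
python3 -m pendant '[0,0,-3,0,10,0,0,-1,0,10,0,0,0,0,10]'
```

```text
time: 30.9
tool_pos: [605.8, 258.6, 48.0]
tcp_rot: [179.3, -0.9, -2.4]
ft_force: [0.3, -0.1, -3.4]
finger_gap: 24.7
```

```bash
python3 -m pendant '[0,0,-1.2,0,10,0,0,0,0,10]'; python3 - <<'E'
from h import *
d=snap("side");P=cloud(d);f=d["frame"]
loc=(abs(P[...,0]-605)<60)&(abs(P[...,1]-257)<60)
q=P[loc&(abs(P[...,2]-14)<2)];print(((q.min(0)+q.max(0))/2).round(1),np.ptp(q,axis=0))
c=proj(d,[605,257,30]).astype(int);cv2.imwrite("pics/r.png",cv2.resize(f[c[1]-50:c[1]+50,c[0]-50:c[0]+50],(500,500),interpolation=2))
E
```

```text
time: 31.07
tool_pos: [606.3, 258.8, 48.1]
tcp_rot: [179.3, -1.0, -2.4]
ft_force: [-0.2, 0.1, -3.9]
finger_gap: 24.4
[603.2 258.3  14. ] [74.57618495 74.67690337  3.92163362]
```

View pics/r.png

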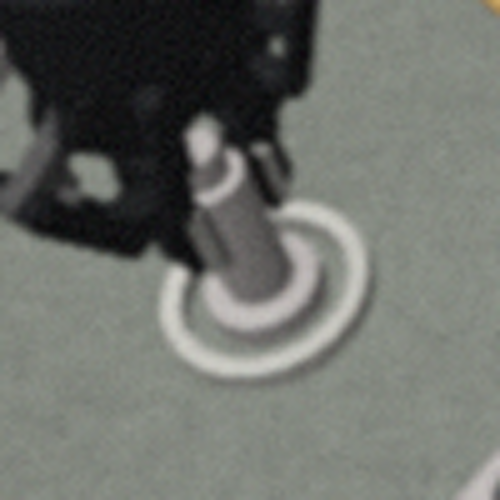

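The collar at (262,285) is inside the ring with a gap all round. One more small step down, then release.

```bash
python3 -m pendant '[0,0,-1.5,0,10,0,0,0,0,10]'; python3 -m pendant '[0,0,0,0,32,0,0,0,0,50,0,0,0,0,85,0,0,0,0,85,0,0,0,0,85,0,0,0,0,85,0,0,0,0,85]'
```

```text
time: 31.28
tool_pos: [607.0, 259.0, 48.0]
tcp_rot: [179.4, -1.1, -2.4]
ft_force: [-0.4, -0.5, -3.4]
finger_gap: 24.1
time: 31.87
tool_pos: [609.0, 259.7, 49.8]
tcp_rot: [179.5, -1.3, -2.4]
ft_force: [0.2, 0.7, -0.4]
finger_gap: 85.1
```

```bash
python3 -m pendant '[-1,-1,20,0,85,0,0,25,0,85,0,0,30,0,85,0,0,38,0,85,0,0,38,0,85,-20,-20,0,0,85,-28,-28,0,0,85,-28,-28,0,0,85,-28,-28,0,0,85,-28,-28,0,0,85,0,0,0,0,85,0,0,0,0,85]'; python3 - <<'E'
from h import *
for n in("top","side"):
  d=snap(n);P=cloud(d);f=d["frame"];hsv=cv2.cvtColor(f,cv2.COLOR_BGR2HSV)
  [print(n,t) for t in tops(d,44,54) if 400<t[2][0]<660 and abs(t[2][1])<350]
  loc=(abs(P[...,0]-605)<60)&(abs(P[...,1]-257)<60)
  [print(n,"ring",t) for t in blobs(d,loc&(P[...,2]<17)&(P[...,2]>7),12,20)]
  [print(n,"tip",t) for t in blobs(d,loc&(P[...,2]>90)&(P[...,2]<102),96,5)]
  low=(P[...,2]<60)&(P[...,0]>330)&(P[...,0]<750)&(P[...,1]<420)&(P[...,1]>-200)
  [print("wood",t) for t in blobs(d,(cv2.inRange(hsv,(12,70,120),(30,255,255))>0)&low,6,150)]
  c=proj(d,[605,257,30]).astype(int);cv2.imwrite(f"pics/t_{n}.png",np.vstack([cv2.resize(f,(400,300)),cv2.resize(f[c[1]-40:c[1]+40,c[0]-53:c[0]+53],(400,300),interpolation=2)]))
cv2.imwrite("pics/t.png",np.hstack([cv2.imread(f"pics/t_{n}.png") for n in("top","side")]))
E
```

```text
time: 32.87
tool_pos: [466.8, 121.8, 205.4]
tcp_rot: [179.4, -1.3, -2.3]
ft_force: [1.0, -0.2, 0.3]
finger_gap: 84.6
top ([231.0, 124.0], 50.1, [605.4, 68.7], [32.5, 84.6], 76.6)
top ([292.0, 124.0], 50.3, [611.3, -77.9], [52.6, 52.6], 34.2)
wood ([149.0, 193.0], [439.7, 260.6], [84.6, 33.8], 1.6, 'circ', [439.7, 265.0], 88.0)
wood ([290.0, 129.0], [612.8, -75.7], [88.6, 88.5], 1.3, 'circ', [612.7, -75.7], 93.0)
wood ([237.0, 133.0], [604.0, 61.3], [36.2, 117.0], 76.0, 'circ', [603.5, 58.2], 118.7)
side ([254.0, 113.0], 49.0, [608.8, -271.9], [52.0, 31.0], 32.1)
side ([216.0, 157.0], 49.9, [602.6, -72.0], [35.6, 57.6], 11.5)
side ([178.0, 197.0], 49.6, [605.9, 75.8], [34.2, 87.7], 76.5)
side ([180.0, 317.0], 49.9, [441.8, 293.5], [50.1, 52.1], 86.0)
side ring ([125.0, 274.0], [601.6, 260.9], [42.7, 40.2], 62.0, 'circ', [603.9, 259.4], 46.0)
side ring ([125.0, 275.0], [601.1, 260.1], [76.3, 75.9], 62.5, 'circ', [602.6, 259.5], 79.8)
side tip ([111.0, 247.0], [604.4, 259.4], [18.0, 19.2], 27.5, 'circ', [603.4, 258.9], 21.0)
wood ([188.0, 336.0], [440.0, 293.7], [85.1, 85.5], 86.6, 'circ', [439.2, 294.2], 116.0)
wood ([182.0, 216.0], [605.8, 76.0], [58.5, 119.4], 76.2, 'circ', [605.4, 77.7], 127.5)
wood ([218.0, 173.0], [597.4, -67.0], [87.3, 65.1], 64.5, 'circ', [605.7, -70.5], 93.8)
```

View pics/t.png

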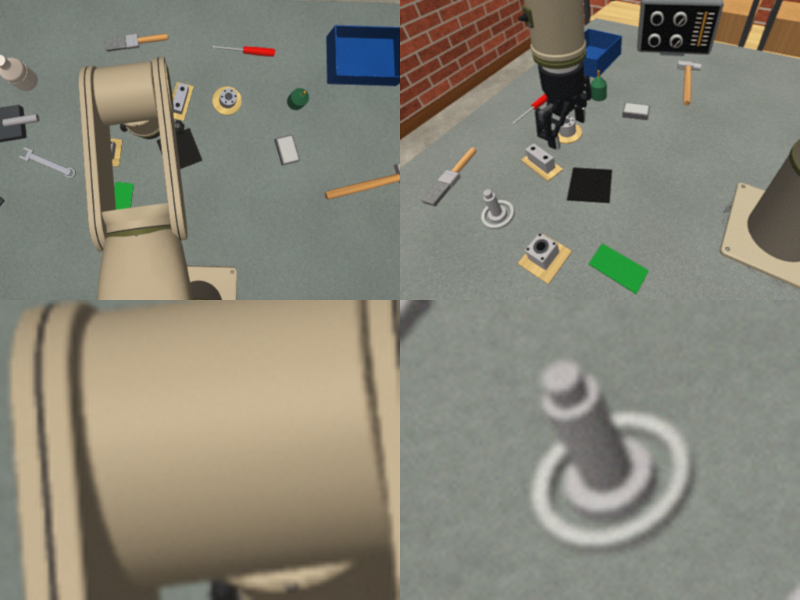

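The shaft stands upright in the ring: tip at (603.4,258.9), ring at about (604,258.5). The parts are on their plates, the oil can hasn't moved and the robot is clear, so I'm handing in.

```bash
python3 -m pendant '[0,0,0,0,85,0,0,0,0,85,0,0,0,0,85]'; python3 -c "
from bench import job;print(job.hand_in())"
```

```text
time: 33.22
tool_pos: [469.9, 124.3, 206.0]
tcp_rot: [179.4, -1.4, -2.1]
ft_force: [-0.3, 0.5, -0.8]
finger_gap: 84.9
the job is handed in; nothing more can be done
None
```

I parked the housing on the mat, moved the cover to the round plate and the block to the oblong plate, then put the housing on the square plate. The shaft went into its ring last. The job was handed in at about 33 s of the 118 s allowed; no verdict is reported.

**Last checks:**

| Part | Distance from centre of its place | Lined up |
|---|---|---|
| Housing | about 2 mm | within 1° |
| Block | under 1 mm | within 1° |
| Cover | about 2–3 mm (top view only) | round, so not needed |
| Shaft | about 1 mm, upright inside the ring | round, so not needed |

The gripper was open and clear of everything at the end, and the oil can had not moved.

**What disagreed:** the two cameras differed by 4–8 mm in y, more than the stated 2 mm. I used the gripped housing as a reference and relied mainly on the side camera and on part-to-plate differences. In the last pictures the arm hid the housing and the ring from the top camera and partly hid the cover from the side camera.

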